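Clamp the blank and cock the thermoformer's heater

TASK

Get the thermoforming machine ready to heat its blank: first swing the clamp ring's lever fully home, clockwise seen from above, then draw the sprung heater arm round over the blank until it has passed its catch, ease it back until the catch carries it, and let go so that it stays hooked. The catch is a hair trigger: do not drop or press the arm on it, do not force the arm hard against its rubber end stop, never let the heater fly back, and leave everything else on the bench where it is.

Things in the scene. Friction and masses are not known exactly. Their poses are not given: they have to be found in the camera images.
- former: thermoforming machine, a fixed white housing 350 (its x) by 300 (its y) by 100 mm high; origin under its centre, front panel to its -x, z up. On its deck: the pot with a clear blank and an aluminium clamp ring; a column at x +110, y 0 that carries the sprung heater arm; near the front edge the catch (see catch_slot)
- pot_centre (a point): on the clamp ring's vertical turning axis, at its underside, 125.5 mm above the bench; axes as the machine's
- clamp (a joint): turn of the clamp ring in rad: 0 open, grows clockwise seen from above, 0.80 at its firm stop (fully home). Steady drag of about 2.3 N at the peg; it stays where it is left
- clamp_peg (a point): point on the axis of the ring's lever peg, 155.5 mm above the bench. The peg is an upright round steel pin 14 mm across, 96 mm from the ring's axis, clear from 139 to 169 mm above the bench. Seen from the ring's axis it stands at -25 degrees in the machine's frame (0 = its +x, 90 = its +y) when open, about -71 degrees when home
- heater_swing (a joint): swing of the heater arm in rad: 0 parked at the machine's left (+y) side, grows counter-clockwise seen from above as it is drawn over the pot. A spring pulls it back all the time: 0.94 N m parked, 1.8 N m (8 to 9 N at the grip) at the catch. Hooked it reads 1.08 to 1.25, depending on where the catch is set; the end stop is met 0.03 rad past the hooked reading
- heater_hinge (a point): on the vertical axis of the heater's column, 180 mm above the bench; axes as the machine's. In the machine's frame the arm points at 114.1 degrees (0 = its +x, 90 = its +y) when parked, plus the joint's value; at 1.15 rad it points to the machine's -x, the head right over the pot
- heater_grip (a point): middle of the heater's grip, 244 mm above the bench: an upright round black knob 24 mm across, 200 mm from the hinge axis, clear from 217 to 268 mm above the bench. It stands on the heater head, an aluminium disc 132 mm across (centre 175 mm from the hinge axis), 178 to 212 mm above the bench
- heater: the heater arm, origin on the hinge axis 180 mm above the bench, x pointing from the head to the hinge. A steel pin 8 mm across, 255 mm from the hinge axis, 156 to 186 mm above the bench, hangs from the head's outer edge and hooks behind the catch's pawl. Hooked it loads the pawl with 7 N; pressing it back 3 mm, or a drop from 4 mm, throws the pawl out and the heater fires. Keep it under 18 N on pawl and stop
- catch_slot (a point): middle of the catch's slot on the deck, curved about the hinge axis; not of the catch, whose foot has been set anywhere within 20 mm either way along it. The pin comes moving to the machine's -y, pushes the sprung pawl aside (3 to 4 N extra at the grip, over some 12 mm), and the pawl snaps in behind it with 2.5 mm of bite; 7 mm on stands a firm rubber end stop. Top: 182 mm above the bench
- bur_stand: grey stepped stand with burs, 107 mm across, 90 mm high, origin under its centre; leave alone
- stone_model: loose dental stone model 54 by 62 by 23 mm on the right-hand mat, origin under its centre; leave alone
- deck_model: dental stone model 54 by 62 by 23 mm on the machine's deck, back right; origin under its centre; leave alone
- wax_tin: flat aluminium tin 50 mm across, 24 mm high on the machine's deck, left of the pot; origin under its centre; leave alone
- sealer: amber bottle 52 mm across, 130 mm high on the left of the bench, origin under its centre; leave alone
- jar: white jar 60 mm across, 70 mm high, origin under its centre; leave alone
- brush_cup: black cup 68 mm across with brushes, 170 mm high over all, origin under its centre; leave alone
- spatula: plaster spatula 170 mm long lying on the right-hand mat, origin under its middle; leave alone

How it is judged:
By the outcome, as a careful person would: the job done as asked, in the order asked, and still so for the second after the job is handed in, with the robot touching nothing.
It also fails if it takes over 72 s, if anything falls off the work surface, if the arm or the gripper's body presses on something with over 40 N, if the wrist force passes 120 N, or if a joint passes its speed limit or range.

ROBOT

A 6-joint arm with a two-finger parallel gripper is mounted at the origin on the work surface. World frame = base frame: x ahead of the robot, y to its left, z up, the work surface at z = 0. Lengths are in m, angles in rad, forces in N, time in s.
With the tool pointing down it reaches from about 0.275 to 0.875 m from the base axis. Payload 12.5 kg.
Tool frame: the origin (TCP) lies at the very end of the fingers, on their centre line; the grasp point (between the pads) lies 19 mm behind it; z points along the fingers, y is the line along which they close (so a half turn about z gives the same grasp; the last joint's range is limited). The gripper opens to 85 mm and grips with 20 to 120 N. Pads are 22 mm wide; open, the fingers measure 114 mm over their backs; the gripper's body (76 mm by 85 mm) begins 54 mm behind the grasp point. The pads swing forward as they close: fully open they stand 13 mm farther back than shut.
Start: joints at [-0.085, 0.351, 1.652, -0, 1.139, -0.085], TCP at [0.55, 0, 0.231] pointing down, gripper open.
Joint ranges: [-2.75, 2.75], [-0.79, 2.1], [0.01, 2.65], [-1.57, 4.71], [0.07, 3.14], [-2.87, 2.87]. Speed limits (rad/s): [2.22, 2.22, 2.79, 3.14, 3.14, 3.14].

INTERFACE

Orientations are given as a 3x3 rotation matrix whose columns are the frame's x, y, z axes.
In Python, from bench import manip gives the robot as it stands. Calls block until the motion is done:
- manip.move_ptp(position, orientation): joint-space move of the TCP to a pose.
- manip.move_l(position, attitude=None, max_speed=0.15): straight line of the TCP; attitude=None keeps the orientation; max_speed is the mean speed in m/s.
- manip.move_j(angles): joint-space move.
- manip.set_gripper(opening, effort=None): opening from 0.0 (shut) to 1.0 (fully open); effort is the grip in N (None keeps the last); returns when the fingers have stopped.
- manip.dwell(seconds).
- manip.inverse_kinematics(position, orientation): joint angles nearest the present ones, or None.
- manip.grab_frame(name): name is "scene" or "side" or "wrist"; returns (picture, depth): 480x640x3 uint8, red, green, blue; 480x640 float32, m along the optical axis (not along the pixel's ray), 0 where there is no reading.
- manip.get_calibration(name): a dict with "camera_matrix" (3x3 intrinsics, pixels), "R" (3x3) and "t" (3): a world point X has camera coordinates R X + t. Camera axes: x right, y down, z forward; pixel columns grow to the right and rows downward; lengths in m; the calibration is good to about 2 mm. The wrist camera is an equidistant fisheye: a pixel r from the principal point sees the ray r / f radians off the axis. A picture is of the moment at which its call begins: read the wrist's pose just before it. get_calibration takes no time and is no camera call; for the wrist camera it gives the pose at the moment of the call.
A pose or a line that the arm cannot do raises manip.Unreachable and nothing moves.
- manip.sign_off(): hands the job in; it is judged then, once.
Trained networks look in the newest picture that a camera, given by its name, has taken for a name from the list of things; names that differ only in an ending like _2 or _b are one class to them, and where a whole thing is asked for, a point or a joint stands for the part that bears it (a point fixed in the world has none). Each returns a list of dicts, best first, with "confidence" (0 to 1); they miss things now and then, are a little off and sometimes report something else, mostly with a low value. They report only what shows in the picture. A call takes as long as a camera call.
- manip.look_for(camera, name): "at" ([x, y, z] in m, in world coordinates, good to about 4 mm: the middle of the surface that is visible of it).
Readings, each from a call of its own:
- manip.current_time(): time.
- manip.current_qpos(): joint angles.
- manip.current_joint_vel(): joint speeds.
- manip.current_joint_torque(): joint torques, N m.
- manip.current_ee_pos(): TCP position.
- manip.current_tcp_rot(): TCP orientation.
- manip.current_force(): force on the tool from outside, world axes, zero at the start.
- manip.current_ft_torque(): the same for the moment, N m.
- manip.current_grip_width(): opening from 0.0 (shut) to 1.0 (fully open).
- manip.current_grip_force(): force on a finger pad.
Only numpy, scipy, OpenCV 4.12 (cv2) and the standard library are available. Lean on these libraries where they do the work, as an engineer would, in place of code of your own. Each camera call takes 0.05 s, during which the arm holds its last target. There are 200 camera calls.

## Working session

There is one attempt and no reset: what is moved stays moved. The work goes in short steps, each a Python script; the robot and the scene stay as the last script left them, time stands still between calls to the robot, and variables do not carry over. Pictures are saved under pics/ and viewed, at most 10 in all, crops included, and the job is handed in when it is done.

```bash
mkdir -p pics; ls
python3 - <<'E'
from bench import manip as m
import cv2,numpy as np
for c in ("scene","side"):
    p,d=m.grab_frame(c); cv2.imwrite(f"pics/{c}0.png",p[:,:,::-1])
    for n in ("former","pot_centre","clamp_peg","heater_grip","heater_hinge","catch_slot","heater","wax_tin","deck_model","bur_stand","sealer","jar","brush_cup"):
        r=m.look_for(c,n)
        print(c,n,[(np.round(x["at"],3).tolist(),round(x["confidence"],2)) for x in r[:2]])
print(m.current_time())
E
```

```text
pics
scene former [([0.607, -0.055, 0.1], 0.81)]
scene pot_centre [([0.609, -0.058, 0.096], 0.6)]
scene clamp_peg [([0.518, -0.061, 0.138], 0.85), ([0.474, -0.413, 0.045], 0.47)]
scene heater_grip [([0.636, 0.082, 0.216], 0.63), ([0.61, -0.057, 0.099], 0.56)]
scene heater_hinge []
scene catch_slot [([0.612, -0.061, 0.096], 0.93)]
scene heater [([0.638, 0.078, 0.212], 0.57)]
scene wax_tin [([0.506, 0.049, 0.125], 0.64)]
scene deck_model [([0.697, -0.155, 0.115], 0.83), ([0.517, -0.061, 0.133], 0.43)]
scene bur_stand [([0.472, -0.413, 0.04], 0.78)]
scene sealer [([0.4, 0.42, 0.07], 0.92), ([0.637, 0.082, 0.215], 0.62)]
scene jar [([0.688, -0.341, 0.075], 0.85), ([0.583, -0.414, 0.013], 0.16)]
scene brush_cup [([0.536, 0.426, 0.069], 0.7)]
side former [([0.564, 0.06, 0.101], 0.92), ([0.52, -0.064, 0.137], 0.36)]
side pot_centre [([0.566, 0.055, 0.104], 0.85)]
side clamp_peg [([0.515, -0.063, 0.136], 0.79), ([0.533, 0.443, 0.069], 0.67)]
side heater_grip [([0.621, 0.124, 0.214], 0.72)]
side heater_hinge [([0.572, 0.059, 0.108], 0.65), ([0.518, -0.062, 0.14], 0.36)]
side catch_slot [([0.568, 0.054, 0.106], 0.67), ([0.286, -0.326, 0.001], 0.27)]
side heater [([0.619, 0.122, 0.21], 0.94), ([0.396, 0.449, 0.088], 0.31)]
side wax_tin [([0.508, 0.074, 0.123], 0.69)]
side deck_model [([0.671, -0.144, 0.115], 0.51)]
side bur_stand [([0.451, -0.383, 0.041], 0.62)]
side sealer [([0.397, 0.448, 0.085], 0.83)]
side jar [([0.68, -0.319, 0.045], 0.52)]
side brush_cup [([0.534, 0.445, 0.07], 0.6), ([0.619, 0.127, 0.211], 0.6)]
1.4
```

View pics/scene0.png

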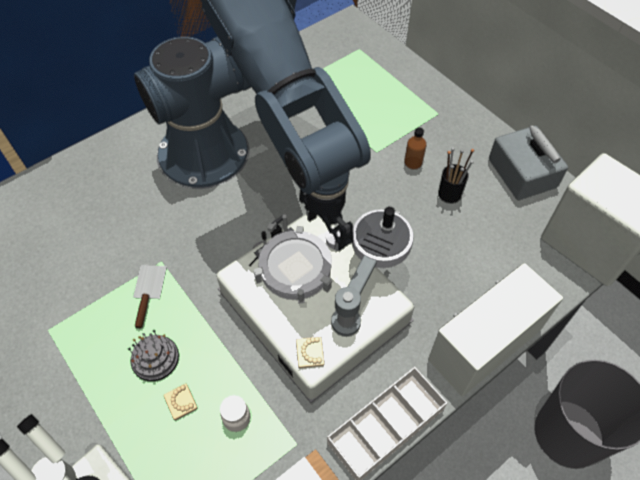

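View pics/side0.png

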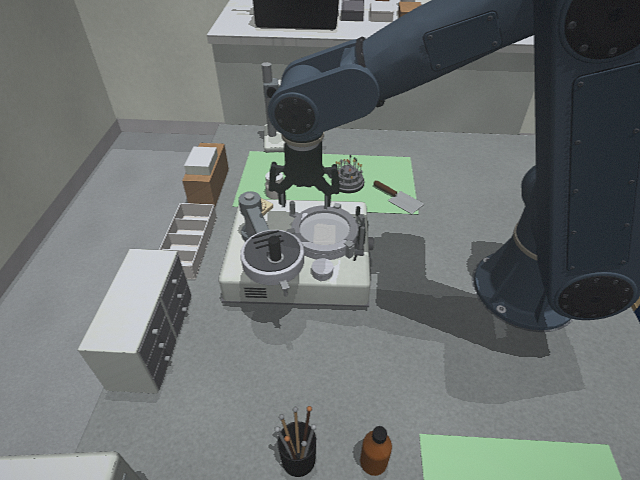

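Both pictures show the machine with its front panel towards the robot. The parked heater is at (383,237) in the scene view, the ring at (297,262) and the column at (347,310). Next I'll raise the arm for a clear wrist view and fuse the depth into a height map.

```bash
cat > h.py <<'E'
from bench import manip as m
import cv2,numpy as np
def cloud(c,cal,p,d):
    K=cal["camera_matrix"];v,u=np.nonzero(d>0);z=d[v,u]
    x=(u-K[0,2])/K[0,0];y=(v-K[1,2])/K[1,1]
    if c=="wrist":
        r=np.hypot(x,y);s=np.where(r>1e-9,np.tan(np.minimum(r,1.4))/np.maximum(r,1e-9),1);x=x*s;y=y*s
        k=r<1.2;x,y,z,v,u=x[k],y[k],z[k],v[k],u[k]
    X=(np.c_[x*z,y*z,z]-cal["t"])@np.array(cal["R"])
    return X,p[v,u]
def grab(c):
    cal=m.get_calibration(c);p,d=m.grab_frame(c);return p,cloud(c,cal,p,d)
E
python3 - <<'E'
from h import *
R=m.current_tcp_rot();print(np.round(R,2).tolist())
m.move_ptp([0.42,0.0,0.42],R)
XS=[];CS=[]
for c in ("wrist","scene","side"):
    p,(X,C)=grab(c);cv2.imwrite(f"pics/{c}1.png",p[:,:,::-1]);XS.append(X);CS.append(C)
    np.save(f"{c}_X.npy",X);np.save(f"{c}_C.npy",C)
    k=(np.abs(X[:,2]-.1)<.004)&(X[:,0]>.3)&(X[:,0]<.9)&(np.abs(X[:,1])<.27)
    print(c,k.sum(),cv2.minAreaRect((X[k,:2]*1000).astype(np.float32)))
    for n in ("former","clamp_peg","heater_grip","deck_model","wax_tin"):
        print(n,[(np.round(x["at"],3).tolist(),round(x["confidence"],2)) for x in m.look_for(c,n)[:2]])
# montage of ortho views: 1px=1mm
tiles=[]
for X,C in zip(XS,CS):
    im=np.zeros((500,400,3),np.uint8);o=np.argsort(X[:,2])
    o=o[(X[o,2]<.3)&(X[o,2]>.05)]
    a=((.9-X[o,0])*1000).astype(int);b=((.2-X[o,1])*1000).astype(int)
    k=(a>0)&(a<499)&(b>0)&(b<399)
    for i in (0,1): im[a[k]+i,b[k]]=C[o[k]][:,::-1];im[a[k],b[k]+i]=C[o[k]][:,::-1]
    tiles.append(im)
cv2.imwrite("pics/ortho.png",np.hstack(tiles[:2]));print(m.current_time())
E
```

```text
[[-0.0, 1.0, -0.0], [1.0, 0.0, 0.0], [0.0, -0.0, -1.0]]
wrist 22379 ((625.893798828125, -31.050140380859375), (481.1540832519531, 543.5255126953125), 7.439879894256592)
former [([0.561, -0.011, 0.127], 0.77)]
clamp_peg [([0.517, -0.057, 0.13], 0.9), ([0.609, 0.091, 0.218], 0.39)]
heater_grip [([0.286, -0.33, 0.002], 0.74), ([0.61, 0.091, 0.218], 0.63)]
deck_model [([0.686, -0.144, 0.114], 0.8), ([0.562, -0.007, 0.125], 0.21)]
wax_tin [([0.505, 0.062, 0.125], 0.76), ([0.514, -0.054, 0.132], 0.2)]
scene 9567 ((650.8800659179688, -84.98049926757812), (369.1162414550781, 497.1641845703125), 89.88113403320312)
former [([0.605, -0.058, 0.1], 0.57)]
clamp_peg [([0.516, -0.063, 0.139], 0.86)]
heater_grip [([0.581, -0.416, 0.016], 0.61), ([0.638, 0.081, 0.215], 0.58)]
deck_model [([0.696, -0.155, 0.112], 0.92), ([0.639, 0.084, 0.214], 0.55)]
wax_tin [([0.508, 0.061, 0.125], 0.87), ([0.402, 0.421, 0.072], 0.29)]
side 3949 ((627.63134765625, -30.498748779296875), (480.0282287597656, 543.0350341796875), 7.405412673950195)
former [([0.565, 0.054, 0.103], 0.78)]
clamp_peg [([0.513, -0.064, 0.136], 0.8)]
heater_grip [([0.619, 0.12, 0.215], 0.94), ([0.286, -0.325, 0.003], 0.32)]
deck_model []
wax_tin [([0.507, 0.074, 0.125], 0.77), ([0.619, 0.123, 0.215], 0.51)]
3.2167
```

View pics/ortho.png

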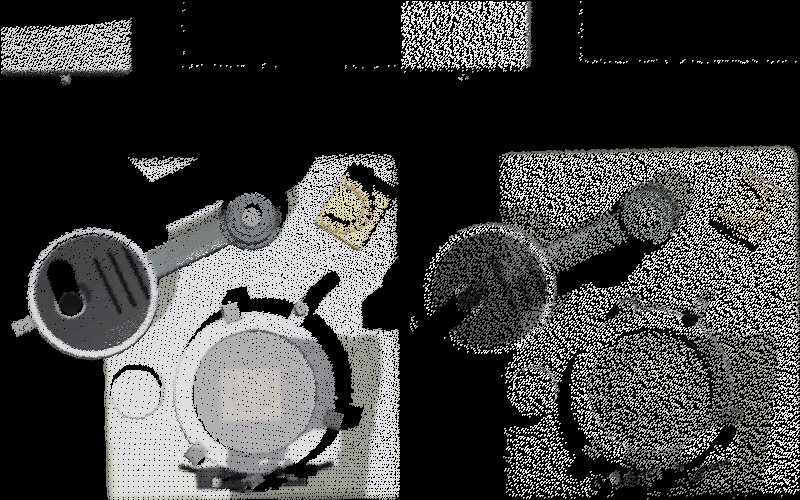

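View pics/wrist1.png

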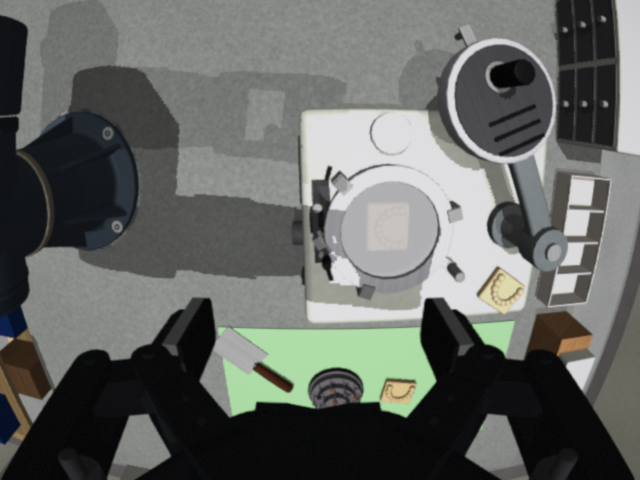

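The ortho view (1 mm/px, left tile from the wrist) puts the ring centre near (254,393), the open peg at (300,310), the hinge at (252,218), the knob base at (70,303) and the catch near (257,475). Next I'll fit these numerically.

```bash
cat > fit.py <<'E'
import numpy as np
from scipy.optimize import least_squares
def circ(P,r0=None):
    c0=P.mean(0)
    if r0: s=least_squares(lambda q:np.hypot(*(P-q).T)-r0,c0,loss="soft_l1",f_scale=.002).x;return s,r0
    s=least_squares(lambda q:np.hypot(*(P-q[:2]).T)-q[2],[*c0,.03],loss="soft_l1",f_scale=.002).x;return s[:2],s[2]
def sel(X,c,r,z0,z1): return X[(np.hypot(X[:,0]-c[0],X[:,1]-c[1])<r)&(X[:,2]>z0)&(X[:,2]<z1)]
E
python3 - <<'E'
from fit import *
import cv2
for c in ("wrist","scene","side"):
    X=np.load(c+"_X.npy");print(c)
    for nm,ce,r,z0,z1 in (("peg",(.59,-.10),.025,.145,.175),("knobside",(.625,.125),.05,.222,.26),("knobtop",(.625,.125),.05,.262,.275),("disc",(.608,.105),.1,.205,.216),("col",(.682,-.052),.04,.2,.3)):
        Q=sel(X,ce,r,z0,z1)
        if len(Q)<4: print(nm,len(Q));continue
        (u,v),rad=cv2.minEnclosingCircle((Q[:,:2]*1000).astype(np.float32))
        print(nm,len(Q),"mean",np.round(Q.mean(0),4),"enc",round(u,1),round(v,1),round(rad,1),"med",np.round(np.median(Q,0),4),"zmax",Q[:,2].max().round(3))
    # deck side edges: |z-.1|
    D=X[(abs(X[:,2]-.1)<.004)]
    for lo,hi,ax in ((.42,.72,1),):
        e=[]
        for x in np.arange(lo,hi,.01):
            q=D[(abs(D[:,0]-x)<.005)&(D[:,1]>-.24)&(D[:,1]<.13),1]
            if len(q)>5:e.append((x,q.min(),q.max()))
        e=np.array(e);
        if len(e): print("yedges",np.round(e[::3],3).tolist())
    e=[]
    for y in np.arange(-.19,.1,.02):
        q=D[(abs(D[:,1]-y)<.006)&(D[:,0]>.36)&(D[:,0]<.78),0]
        if len(q)>5:e.append((y,q.min(),q.max()))
    print("xedges",np.round(e,3).tolist())
    # ring
    Q=X[(np.hypot(X[:,0]-.507,X[:,1]+.054)<.11)&(X[:,2]>.122)&(X[:,2]<.14)]
    h=np.histogram(Q[:,2],bins=np.arange(.12,.142,.002));print(h[0])
    # catch region
    Q=X[(X[:,0]>.36)&(X[:,0]<.455)&(X[:,1]>-.2)&(X[:,1]<.06)&(X[:,2]>.135)&(X[:,2]<.2)]
    print("catch",len(Q));
    for z in (.14,.15,.16,.17,.175,.18):
        q=Q[abs(Q[:,2]-z)<.005]
        if len(q):print(z,len(q),q[:,:2].min(0).round(3),q[:,:2].max(0).round(3),np.median(q,0).round(3))
E
```

```text
wrist
peg 182 mean [ 0.589  -0.0988  0.1622] enc 590.5 -100.5 7.2 med [ 0.5884 -0.0981  0.1659] zmax 0.171
knobside 466 mean [0.5882 0.1276 0.2418] enc 596.2 130.0 12.2 med [0.5871 0.127  0.2422] zmax 0.26
knobtop 500 mean [0.5949 0.1296 0.267 ] enc 596.3 129.8 12.1 med [0.5946 0.1295 0.2674] zmax 0.27
disc 9750 mean [0.6026 0.0984 0.2133] enc 615.2 90.9 84.1 med [0.6004 0.0985 0.2142] zmax 0.216
col 1722 mean [ 0.6746 -0.0444  0.2167] enc 678.5 -44.9 32.2 med [ 0.6731 -0.0441  0.2191] zmax 0.228
yedges [[0.42, -0.201, 0.09], [0.45, -0.201, 0.091], [0.48, -0.2, 0.092], [0.51, -0.199, 0.093], [0.54, -0.2, 0.093], [0.57, -0.198, 0.094], [0.6, -0.166, 0.054], [0.63, -0.189, 0.038], [0.66, -0.196, 0.032], [0.69, -0.196, 0.008]]
xedges [[-0.19, 0.403, 0.745], [-0.17, 0.404, 0.745], [-0.15, 0.404, 0.745], [-0.13, 0.404, 0.745], [-0.11, 0.403, 0.742], [-0.09, 0.403, 0.715], [-0.07, 0.402, 0.662], [-0.05, 0.401, 0.652], [-0.03, 0.4, 0.665], [-0.01, 0.4, 0.697], [0.01, 0.399, 0.742], [0.03, 0.4, 0.742], [0.05, 0.399, 0.741], [0.07, 0.399, 0.741], [0.09, 0.399, 0.573]]
[   0 1809 5411  386  13
[... 2739 characters left out ...]
-0.13, 0.406, 0.745], [-0.11, 0.407, 0.743], [-0.09, 0.404, 0.746], [-0.07, 0.405, 0.744], [-0.05, 0.405, 0.746], [-0.03, 0.405, 0.745], [-0.01, 0.403, 0.744], [0.01, 0.403, 0.744], [0.03, 0.403, 0.744], [0.05, 0.401, 0.742], [0.07, 0.401, 0.743], [0.09, 0.402, 0.742]]
[  0 518 620 205  83  95 302 546 219  64]
catch 321
0.14 160 [ 0.413 -0.109] [0.455 0.014] [ 0.441 -0.032  0.137]
0.15 20 [ 0.416 -0.076] [ 0.433 -0.008] [ 0.423 -0.013  0.149]
0.16 29 [ 0.414 -0.078] [ 0.436 -0.007] [ 0.424 -0.038  0.16 ]
0.17 100 [ 0.414 -0.079] [ 0.436 -0.008] [ 0.422 -0.043  0.171]
0.175 74 [ 0.415 -0.082] [ 0.434 -0.008] [ 0.422 -0.045  0.172]
0.18 12 [ 0.427 -0.082] [ 0.434 -0.071] [ 0.432 -0.076  0.179]
```

```bash
cat >> h.py <<'E'
def rot(deg):
    a=np.radians(deg);y=np.array([np.cos(a),np.sin(a),0]);z=np.array([0,0,-1.]);return np.c_[np.cross(y,z),y,z]
def pol(c,r,deg,z): a=np.radians(deg);return [c[0]+r*np.cos(a),c[1]+r*np.sin(a),z]
E
python3 - <<'E'
from h import *
from fit import *
for c in ("wrist","scene","side"):
    X=np.load(c+"_X.npy");Q=sel(X,(.508,-.053),.075,.1225,.127);Q2=sel(X,(.508,-.053),.11,.1325,.138)
    for q in (Q,Q2):
        d=np.hypot(q[:,0]-.508,q[:,1]+.053);print(c,len(q),"r pct",np.percentile(d,[2,50,98]).round(3),"enc",np.round(cv2.minEnclosingCircle((q[:,:2]*1000).astype(np.float32))[0],1))
    C=sel(X,(.683,-.046),.05,.222,.24);print("coltop",len(C),C.mean(0).round(4),np.round(cv2.minEnclosingCircle((C[:,:2]*1000).astype(np.float32)),1) if 0 else cv2.minEnclosingCircle((C[:,:2]*1000).astype(np.float32)))
pk=(.593,-.0987)
m.set_gripper(0.5,20)
m.move_ptp([*pk,.23],rot(60))
m.move_l([*pk,.19])
X=[]
cal=m.get_calibration("wrist");p,d=m.grab_frame("wrist");cv2.imwrite("pics/w2.png",p[:,:,::-1])
print(m.current_time(),m.current_ee_pos(),m.current_force(),m.current_grip_width())
E
```

```text
wrist 7155 r pct [0.009 0.044 0.062] enc [507.8 -54.9]
wrist 5577 r pct [0.062 0.072 0.089] enc [506.9 -55. ]
coltop 206 [ 0.681  -0.0497  0.2253] ((682.6707153320312, -48.26386642456055), 12.119399070739746)
scene 1238 r pct [0.008 0.043 0.062] enc [506.7 -48.8]
scene 1236 r pct [0.06  0.073 0.093] enc [511.2 -57.7]
coltop 125 [ 0.6859 -0.0496  0.2246] ((687.150634765625, -50.35467529296875), 24.282316207885742)
side 1118 r pct [0.009 0.042 0.064] enc [510.2 -58.5]
side 1024 r pct [0.061 0.073 0.091] enc [509.1 -56.1]
coltop 47 [ 0.6843 -0.048   0.2252] ((681.8473510742188, -48.139060974121094), 12.531725883483887)
5.2667 [ 0.59345318 -0.09864573  0.19141027] [ 0.9180742   0.09614694 -0.10146095] 0.4975858799109663
```

View pics/w2.png

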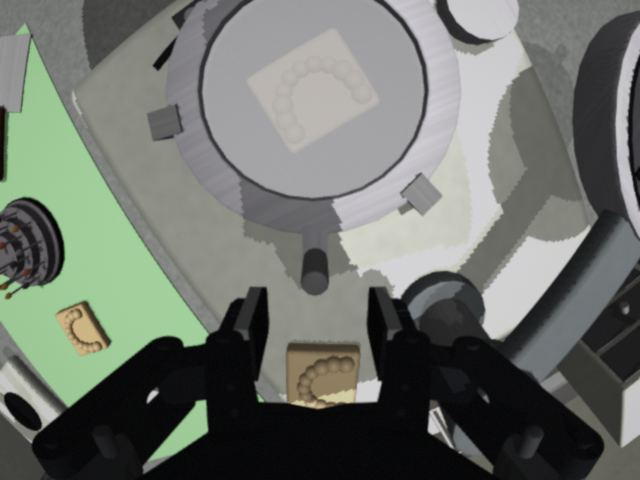

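The wrist picture shows the peg at (315,270), centred between the fingers at columns 260 and 380. I'll check its depth, then go down, grip it and turn it.

Run:
```python
from h import *
from fit import *
p,(X,C)=grab("wrist")
Q=sel(X,(.593,-.099),.02,.15,.175);e=cv2.minEnclosingCircle((Q[:,:2]*1000).astype(np.float32));print("peg",len(Q),e,Q.mean(0))
c=np.array([.5095,-.0545])
m.move_l([.593,-.0987,.150]);f0=np.array(m.current_force());print(f0)
m.set_gripper(0,20);print("w",m.current_grip_width(),m.current_grip_force(),np.array(m.current_force())-f0)
P=np.array(m.current_ee_pos())[:2]-c;phi=np.degrees(np.arctan2(P[1],P[0]));print("phi0",phi,np.hypot(*P))
r=np.hypot(*P);a=phi
while a>-78:
    st=8 if a>-55 else 2
    a-=st;m.move_l(pol(c,.0955,a,.150),rot(90+a),max_speed=.06 if st==8 else .04)
    F=np.array(m.current_force())-f0;t=np.radians(a);ft=F[:2]@[-np.sin(t),np.cos(t)];fr=F[:2]@[np.cos(t),np.sin(t)]
    print(round(a,1),"ft",ft.round(1),"fr",fr.round(1),"fz",F[2].round(1),m.current_grip_width().__round__(3))
    if abs(ft)>9 or abs(fr)>12:break
print(m.current_time(),m.current_ee_pos())
```

```text
peg 892 ((591.0703125, -101.16051483154297), 7.176008224487305) [ 0.58926866 -0.10009286  0.16534101]
[0.43270771 0.44616071 1.32766096]
w 0.15190053522213956 19.964990615844727 [-0.8335896  -2.92488398  5.36387652]
phi0 -27.86600752015141 0.09509236855257462
-35.9 ft -2.1 fr -5.8 fz 7.7 0.154
-43.9 ft -2.1 fr -7.4 fz 8.4 0.151
-51.9 ft -3.2 fr -6.7 fz 8.7 0.153
-59.9 ft -3.0 fr -6.6 fz 9.1 0.153
-61.9 ft -1.9 fr -5.8 fz 6.6 0.152
-63.9 ft -0.8 fr -6.5 fz 7.4 0.154
-65.9 ft -0.4 fr -6.3 fz 7.6 0.152
-67.9 ft -2.2 fr -6.1 fz 8.1 0.149
-69.9 ft -1.4 fr -6.6 fz 8.4 0.148
-71.9 ft 20.2 fr -9.5 fz -1.0 0.153
9.0917 [ 0.54220461 -0.14353065  0.15131708]
```

Run:
```python
from h import *
from fit import *
m.set_gripper(0.45);P=m.current_ee_pos()
m.move_l([P[0],P[1],.2],max_speed=.12)
p,(X,C)=grab("wrist")
Q=sel(X,(P[0],P[1]),.025,.15,.175);e=cv2.minEnclosingCircle((Q[:,:2]*1000).astype(np.float32));print("peg",len(Q),e)
v=np.array(e[0])/1000-[.507,-.055];print("ang",np.degrees(np.arctan2(v[1],v[0])))
m.move_l([P[0],P[1],.30],max_speed=.15)
m.move_ptp([.5995,.132,.31],rot(25.3))
p,(X,C)=grab("wrist");cv2.imwrite("pics/w3.png",p[:,:,::-1])
Q=sel(X,(.5985,.131),.03,.262,.275);print("knob",cv2.minEnclosingCircle((Q[:,:2]*1000).astype(np.float32)),len(Q))
print(m.current_time(),m.current_ee_pos(),m.current_qpos(),m.current_force())
h=(.6845,-.049)
for a in (115.3,150,187): print(m.inverse_kinematics(pol(h,.2,a,.228),rot(a-90)))
```

```text
peg 802 ((540.8514404296875, -143.8641815185547), 7.139392375946045)
ang -69.14643219679517
knob ((597.0610961914062, 130.94737243652344), 11.865828514099121) 1419
12.0417 [0.59958262 0.13061363 0.30985133] [ 1.38763907e-01  4.06001911e-01  1.37614113e+00 -2.91614613e-04
  1.35978590e+00 -3.01145488e-01] [ 0.14843011 -0.47177837 -0.23099298]
[ 1.40713767e-01  4.69030454e-01  1.48250517e+00 -4.44089210e-16
  1.19005703e+00 -3.00854534e-01]
[ 8.79743626e-03  2.88824259e-01  1.74755575e+00 -4.44089210e-16
  1.10521265e+00 -1.03840011e+00]
[-2.44596541e-01  2.48176979e-01  1.80235527e+00 -4.44089210e-16
  1.09106041e+00 -1.93756592e+00]
```

View pics/w3.png

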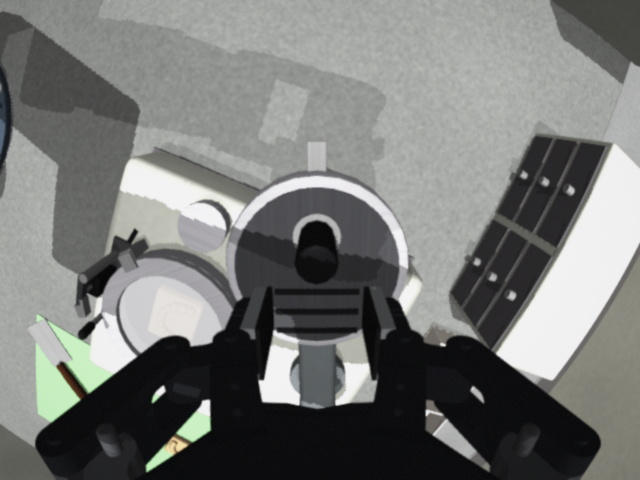

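The picture shows the knob at (317,265), centred between the fingers. Now I'll grip it and swing to just short of the catch.

```bash
cat >> h.py <<'E'
H=np.array([.6845,-.049])
def ftr(a,f0):
    F=np.array(m.current_force())-f0;t=np.radians(a)
    return F[:2]@[-np.sin(t),np.cos(t)],F[:2]@[np.cos(t),np.sin(t)],F[2]
E
python3 - <<'E'
from h import *
m.move_l([.5988,.1315,.229],max_speed=.1);f0=np.array(m.current_force())
np.save("f0.npy",f0)
m.set_gripper(0,45);P=np.array(m.current_ee_pos());print("w",m.current_grip_width(),m.current_grip_force(),P,np.array(m.current_force())-f0)
v=P[:2]-H;a0=np.degrees(np.arctan2(v[1],v[0]));r=np.hypot(*v);print("a0",a0,r)
a=a0;
for q in np.arange(8,57,8):
    a=a0+q;m.move_l(pol(H,r,a,.229),rot(25.3+q),max_speed=.07)
    f=ftr(a,f0);print(round(q),np.radians(q).round(3),np.round(f,1))
    if abs(f[0])>20 or abs(f[1])>20: break
np.save("st.npy",[a0,r,q]);print(m.current_time(),m.current_ee_pos())
E
```

```text
w 0.272667298096235 43.82954478263855 [0.59869953 0.13138157 0.22991397] [-3.95547252 -1.69157728  6.9289398 ]
a0 115.43860860885083 0.19974792027715746
8 0.14 [-5.   3.5  6.6]
16 0.279 [-5.5  4.   7.3]
24 0.419 [-6.5  5.2  8. ]
32 0.559 [-7.2  7.5  9. ]
40 0.698 [-7.3  8.4 11.6]
48 0.838 [-7.9 10.  12. ]
56 0.977 [-9.7 10.2 15.1]
17.125 [ 0.48656815 -0.01841535  0.22979461]
```

Run:
```python
from h import *
f0=np.load("f0.npy");a0,r,q=np.load("st.npy");a=a0+q;z=.229
for dr,dz in ((.0005,0),(.001,.0005),(.0015,.001)):
    m.move_l(pol(H,r+dr,a,z+dz),rot(25.3+q),max_speed=.02)
    print(dr,dz,np.round(ftr(a,f0),1),m.current_ee_pos())
print(m.current_time())
```

```text
0.0005 0 [-7.7  6.2 12.7] [ 0.48658738 -0.0182355   0.22982739]
0.001 0.0005 [-8.8  0.2  4.6] [ 0.48658313 -0.01825407  0.2298766 ]
0.0015 0.001 [-8.9 -6.2 -3. ] [ 0.48655213 -0.01825239  0.22995313]
17.875
```

```bash
cat > step.py <<'E'
from h import *
f0=np.load("f0.npy")
def go(q,s):  # q rad, s=[dr,dz]
    a0,r,_=np.load("st.npy");d=np.degrees(q)
    m.move_l(pol(H,r+s[0],a0+d,.229+s[1]),rot(25.3+d),max_speed=.015);m.dwell(.08)
    f=np.array([ftr(a0+d,f0) for _ in range(3)]).mean(0)
    s[0]+=np.clip(f[1]/13000*.5,-3e-4,3e-4);s[1]+=np.clip(f[2]/15000*.5,-3e-4,3e-4)
    np.save("q.npy",[q,*s]);return f
E
python3 - <<'E'
from step import *
s=[.001,.0008];q=.977;log=[]
while q<1.28:
    q+=.006;f=go(q,s);log.append(f[0]);print(round(q,3),np.round(f,1))
    if f[0]<-15: print("STOP force");break
    base=-7.9-1*(q-.977)*4
    if len(log)>4 and min(log[-5:-1])<base-2.2 and f[0]>min(log[-5:-1])+1.8: print("SNAP?");break
print(m.current_time(),s)
E
```

```text
0.983 [-9.  -0.5  1.5]
0.989 [-8.5 -0.   1.4]
0.995 [-8.9 -1.1  1.4]
1.001 [-8.9 -2.6  0.3]
1.007 [-8.5 -0.4  1.3]
1.013 [-8.3 -0.3  0.6]
1.019 [-9.  -0.2  1.2]
1.025 [-7.9 -0.6  1.5]
1.031 [-8.2 -0.6  0.8]
1.037 [-9.  -0.6  0.6]
1.043 [-8.  -1.  -0.1]
1.049 [-9.2 -0.2  0.4]
1.055 [-7.8 -0.6 -0.3]
1.061 [-9.1 -1.3  0.1]
1.067 [-8.3  0.9  0.7]
1.073 [-9.5 -0.5  0.7]
1.079 [-8.2 -0.1  1.4]
1.085 [-9.7 -1.1 -0.1]
1.091 [-9.4 -0.2  1. ]
1.097 [-9.2  0.5 -0.3]
1.103 [-9.4 -0.6  0.1]
1.109 [-8.4  0.4 -0.4]
1.115 [-9.2 -0.2 -0.4]
1.121 [-8.7 -0.8  1.2]
1.127 [-11.7  -0.4   0.1]
1.133 [-13.2  -0.1   0.1]
1.139 [-12.7  -1.2   0.2]
1.145 [-12.4  -0.2   1.1]
1.151 [-11.2   0.6   0.3]
SNAP?
27.5417 [np.float64(0.0005005157081065677), np.float64(0.0013444298097336211)]
```

The pawl contact starts at about 1.125. I'll continue until the force drops to the spring level.

Run:
```python
from step import *
q,*s=np.load("q.npy")
while q<1.215:
    q+=.005;f=go(q,s);print(round(q,3),np.round(f,1))
    if f[0]<-16: print("STOP force");break
    if f[0]>-10: print("SNAP");break
print(m.current_time(),s)
p,d=m.grab_frame("side");cv2.imwrite("pics/s4.png",cv2.resize(p[180:320,200:400,::-1],(800,560),interpolation=cv2.INTER_CUBIC))
```

```text
1.156 [-12.6   0.5   0.2]
1.161 [-12.2   0.6  -0. ]
1.166 [-13.   -0.1  -0.3]
1.171 [-10.8  -0.2  -0.1]
1.176 [-8.8 -0.   0.4]
SNAP
29.2083 [np.float64(0.0005303977359925095), np.float64(0.001348906016451643)]
```

Run:
```python
from step import *
q,*s=np.load("q.npy")
for _ in range(2):
    q+=.004;f=go(q,s);print(round(q,4),np.round(f,1))
    if f[0]<-11: break
print("back")
while q>1.14:
    q-=.002 ;f=go(q,s);print(round(q,4),np.round(f,1))
    if f[0]>-5: break
print(m.current_time())
```

```text
1.18 [-6.8 -0.6  1.3]
1.184 [-6.6 -0.1 -1.3]
back
1.182 [-6.5 -0.9 -3.2]
1.18 [-4.4  0.4 -4.6]
30.5917
```

Run:
```python
from step import *
q,*s=np.load("q.npy")
f=go(q,s);print(round(q,4),np.round(f,1))
for _ in range(14):
    q-=.001 ;f=go(q,s);print(round(q,4),np.round(f,1))
    if f[0]>-2: break
f=go(q,s);print(np.round(f,1))
print(m.current_time(),s)
```

```text
1.18 [-3.6  0.8 -3.7]
1.179 [-0.6  3.3 -3.7]
[-0.3  1.8 -1.4]
31.5917 [np.float64(0.0007099546380358841), np.float64(0.0007917107358010452)]
```

Force fell to zero within 0.6 mm of easing back, so the catch is carrying the arm. I'll release in stages, keeping the fingers as a safety cage.

Run:
```python
from step import *
a0,r,_=np.load("st.npy");q=np.load("q.npy")[0];a=a0+np.degrees(q)
for w in (.29,.31,.34):
    m.set_gripper(w,20);m.dwell(.15);print(w,m.current_grip_width(),m.current_grip_force(),np.round(ftr(a,f0),1))
p,d=m.grab_frame("side");cv2.imwrite("pics/s5.png",cv2.resize(p[170:320,200:400,::-1],(800,600),interpolation=cv2.INTER_CUBIC))
print(m.current_time())
```

```text
0.29 0.2947519328892579 0.0 [-0.8  0.  -0.2]
0.31 0.3158590529552722 0.0 [-0.9 -0.5  0. ]
0.34 0.34518817243425776 0.0 [-0.4 -0.6  0.6]
32.7417
```

View pics/s5.png

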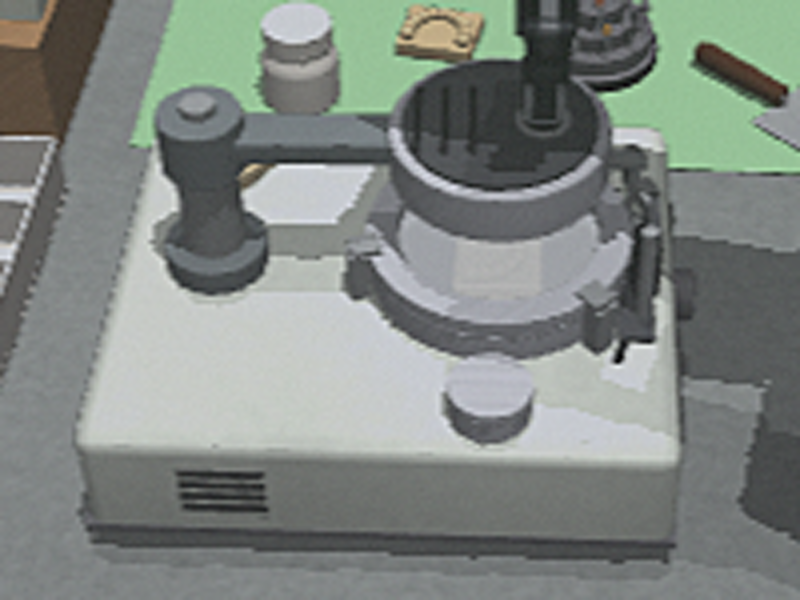

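The picture shows the heater head over the pot at (500,130), staying there with no finger force. I'll open wider, withdraw straight up, check and hand in.

Run:
```python
from step import *
from fit import *
m.set_gripper(.5);P=m.current_ee_pos()
m.move_l([P[0],P[1],.36],max_speed=.06);m.dwell(.3)
p,(X,C)=grab("wrist")
Q=sel(X,(P[0],P[1]),.03,.262,.275);print("knob",P,cv2.minEnclosingCircle((Q[:,:2]*1000).astype(np.float32)),len(Q))
Q=sel(X,(.5415,-.1435),.025,.145,.175);print("peg",cv2.minEnclosingCircle((Q[:,:2]*1000).astype(np.float32)),len(Q))
print(m.current_time(),m.current_force())
if abs(np.mean(sel(X,(P[0],P[1]),.03,.262,.275),0)[1]-P[1])<.01: print(m.sign_off())
```

```text
knob [ 0.48439356 -0.05945594  0.22985372] ((482.4866027832031, -60.86823272705078), 12.106644630432129) 951
peg ((540.3341674804688, -143.6456298828125), 7.307158470153809) 254
35.6917 [-0.18234496  1.31832679 -0.25001705]
the job is handed in; nothing more can be done
None
```

The clamp lever is fully home and the heater arm is hooked on its catch, staying put after I let go; the gripper is clear, and I handed the job in at about 36 s of robot time.

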